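# Close up the service case: inner flap down, then the lid

## Task

Close up the blue service case on the bench: push the upright inner flap down until it lies flat over the small-parts pockets, then swing the lid over and push it fully shut without slamming it. Do it all by pushing with the fingers; the front catches stay undone. Leave the sockets in the case and the oil filter and spray can beside it where they stand.

Things in the scene. Friction and masses are not known exactly. Their poses are not given: they have to be found in the camera images.
- case: Blue sheet-steel service case, fixed, 260 (its x) by 190 mm (its y), tub 55 mm high. Origin: centre of its underside, z up. Lid hinged on the +y wall; open catches and handle on the -y wall, 12 mm out. A divider across the middle, 44 mm high, parts the -x half (ratchet, sockets up to 52 mm above the bench) from the +x half (pockets of nuts and bolts, covered by the flap).
- flap (a joint): Inner flap's angle, rad: 0 = flat over the pockets (its stop), 1.57 = upright, at most 1.75 (leaning a little over the -x half). Starts at 1.45 to 1.70. A stiff hinge (about 0.11 N m, 1 to 2 N at the edge) holds it wherever it is left, so it must be pushed all the way down.
- flap_hinge (a point): Middle of the flap's hinge line: 2 mm to the -x side of the case's centre, 44 mm above the bench; the line runs along the case's y. The flap swings down towards the case's +x.
- flap_edge (a point): Middle of the flap's free edge, on the face that is uppermost when down (when upright it looks to the case's -x). The flap is a plain aluminium plate, 118 mm from hinge to free edge, 174 mm wide, 3 mm thick, 0.12 kg, with a 6 mm rolled bead along the free edge. When down its top face is 47 mm above the bench.
- lid (a joint): Lid's angle, rad: 0 = fully shut (its stop), 1.57 = upright, at most 2.05 (leaning out to the case's +y). Starts at 1.70 to 2.00. A stiff hinge (about 0.6 N m, 2 to 5 N at the edge) holds it wherever it is left, so it must be pushed all the way shut. It cannot pass the flap while that stands up.
- lid_hinge (a point): Middle of the lid's hinge line: 95 mm to the +y side of the case's centre, 55 mm above the bench; the line runs along the case's x. The lid swings shut towards the case's -y.
- lid_edge (a point): Middle of the lid's free edge, on its outer face (the top when shut, turned away from the case when open). The lid is a blue sheet-steel pan, 264 mm along the hinge, 190 mm from hinge to free edge, 0.4 kg; its flat outer face lies 22 mm off the hinge line (77 mm above the bench when shut), its skirt is 22 mm deep.
- socket_a: Bystander: loose steel socket, 26 mm across, 36 mm high, standing on the insert in the -x half of the case, near the lid hinge. Origin: centre of its underside.
- socket_b: Bystander: loose steel socket, 24 mm across, 36 mm high, standing on the insert in the -x half of the case, near the front wall. Origin: centre of its underside.
- oil_filter: Bystander: white spin-on oil filter with a red band, 76 mm across, 90 mm high, standing on the bench to the robot's right of the case, beyond its catches. Origin: centre of its underside.
- spray_can: Bystander: green spray can with a white cap, 65 mm across, 186 mm high, standing on the bench to the robot's right of the case, beyond its catches. Origin: centre of its underside.

How it is judged:
By the outcome, as a careful person would: the job done as asked, in the order asked, and still so for the second after the job is handed in, with the robot touching nothing.
It also fails if it takes over 48 s, if anything falls off the work surface, if the arm or the gripper's body presses on something with over 40 N, if the wrist force passes 120 N, or if a joint passes its speed limit or range.

## Robot

A 6-joint arm with a two-finger parallel gripper is mounted at the origin on the work surface. World frame = base frame: x ahead of the robot, y to its left, z up, the work surface at z = 0. Lengths are in m, angles in rad, forces in N, time in s.
With the tool pointing down it reaches from about 0.425 to 1.125 m from the base axis. Payload 14.9 kg.
Tool frame: the origin (TCP) lies on the centre line of the jaws, within the pads' length; the fingertips stand 22 mm ahead of it and the grasp point (between the pads) lies 3 mm ahead of it (r.tip_reach is the distance from the TCP to the fingertips, in m); z points along the fingers, y is the direction in which the jaws open and shut (so a half turn about z gives the same grasp; the last joint's range is limited). The gripper opens to 91 mm and grips with 3 to 60 N. Pads are 32 mm wide; open, the fingers measure 118 mm over their backs; the gripper's body (76 mm by 178 mm) begins 60 mm behind the grasp point.
Start: joints at [-1.289, 0.379, 1.734, -0, 1.028, -0.033], TCP at [0.217, -0.666, 0.212] pointing down, gripper open.
Joint ranges: [-2.77, 2.77], [-0.74, 2.19], [0, 2.66], [-1.06, 4.2], [0.31, 2.87], [-3.08, 3.08]. Speed limits (rad/s): [1.89, 1.89, 2.39, 3.14, 3.14, 3.14].

## Interface

Orientations are given as a unit quaternion [x, y, z, w].
In Python, from station import status, imaging, r gives the robot as it stands.
- The arm moves only by the tool drive_tool, never from a script. Its argument "steps" is a list of rows, each a list of 4 numbers: the shift along the tool's x, y, z in m, then the turn about the tool's z in degrees. In form: [[x, y, z, spin], ...]. A call has 1 to 8 rows; each row is the pose to reach, as a shift and turn from the pose commanded when the call began, along the tool's axes at that moment; what a row does not reach only later rows make up. A row lasts 1/12 s, in which the tool goes at most 41.7 mm and 7.16 degrees, less where a joint would pass 70% of its speed; a pose out of reach is approached as far as the arm can. A call with a gripper value outside its range is refused whole. "gripper" is the closure, from -1 (fully open) to 1 (shut), set as the call begins (left out, the last holds). The fingers move at their own pace and stop on an object; the grip force is fixed at half the most. Time passes only in rows, so rows that repeat a pose let the fingers close. It gives the time, the measured TCP pose, the force and the opening at its end, in the units of the state.
- status.state(): the state, without advancing time (a new reading comes with each control period).
- imaging.read_camera(name): name is "scene" or "top" or "wrist"; returns (picture, depth): 384x512x3 uint8, red, green, blue; 384x512 float32, m along the optical axis (not along the pixel's ray), 0 where there is no reading.
- imaging.camera_info(name): a dict with "fov_y" (degrees; the focal length in pixels is half the picture's height over the tangent of half this angle, whatever the lens; pixels are square), "cx", "cy" (the principal point, pixels), "D" ([k1, k2, p1, p2, k3] as OpenCV has them; the pictures are not rectified), "pose" (4x4, takes a point from camera to world coordinates). Camera axes: x right, y up, looking along -z (the intrinsics and any distortion apply to the point x, -y, -z); pixel columns grow to the right and rows downward; lengths in m; the calibration is good to about 2 mm. A picture is of the moment at which its call begins: read the wrist's pose just before it. camera_info takes no time and is no camera call; for the wrist camera it gives the pose at the moment of the call.
- r.hand_in(): hands the job in, once; it reports no verdict.
The state is a dict: "time": time; "joint_pos": joint angles; "qvel": joint speeds; "joint_efforts": joint torques, N m; "position": TCP position; "ee_rot": TCP orientation; "force": force on the tool from outside, world axes, zero at the start; "wrist_torque": the same for the moment, N m; "grip_width": opening from 0.0 (shut) to 1.0 (fully open).
Only numpy, scipy, OpenCV 4.12 (cv2) and the standard library are available. Lean on these libraries where they do the work, as an engineer would, in place of code of your own. Each camera call takes 0.05 s, during which the arm holds its last target. There are 200 camera calls.

## Working session

There is one attempt and no reset: what is moved stays moved. The work goes in short steps, Python scripts to look and compute and a tool call to move; the robot and the scene stay as the last step left them, time stands still between calls to the robot, and variables do not carry over. Pictures are saved under pics/ and viewed, about 8 in all and at most 12, crops included, and the job is handed in when it is done.

Besides the shell and the picture viewer there is one more tool, called as name(argument=value, ...) on one line, values as JSON. drive_tool: Moves the arm, as the interface text tells. Its arguments: {"type":"object","properties":{"steps":{"type":"array","items":{"type":"array","items":{"type":"number"}}},"gripper":{"type":"number"}},"required":["steps"]}

```bash
mkdir -p pics; ls
cat > h.py <<'E'
import numpy as np, cv2
from station import status, imaging, r
def cam(n):
    i=imaging.camera_info(n); p,d=imaging.read_camera(n)
    f=p.shape[0]/2/np.tan(np.radians(i["fov_y"])/2)
    K=np.array([[f,0,i["cx"]],[0,f,i["cy"]],[0,0,1]])
    return p,d,K,np.array(i["D"],float),np.array(i["pose"])
def cloud(d,K,D,T):
    h,w=d.shape; u,v=np.meshgrid(np.arange(w),np.arange(h))
    n=cv2.undistortPoints(np.stack([u,v],-1).reshape(-1,1,2).astype(float),K,D).reshape(h,w,2)
    P=np.stack([n[...,0]*d,-n[...,1]*d,-d],-1)
    W=P@T[:3,:3].T+T[:3,3]; W[d==0]=np.nan
    return W
E
python3 - <<'E'
from h import *
s=status.state(); print({k:np.round(v,3).tolist() for k,v in s.items()})
im=[]
for n in("scene","top"):
    p,d,K,D,T=cam(n); W=cloud(d,K,D,T); np.savez(f"{n}.npz",p=p,W=W,T=T)
    print(n,np.round(T,3).tolist(),(d>0).mean()); im.append(p)
cv2.imwrite("pics/scene0.png",im[0][...,::-1]);cv2.imwrite("pics/top0.png",im[1][...,::-1])
E
```

```text
pics
{'time': 0.0, 'joint_pos': [-1.289, 0.379, 1.735, -0.0, 1.029, -0.033], 'qvel': [0.0, -0.002, 0.002, 0.0, -0.001, 0.001], 'joint_efforts': [0.002, -76.371, -43.437, 0.065, 0.042, -0.0], 'position': [0.217, -0.665, 0.211], 'ee_rot': [0.988, 0.157, -0.0, -0.001], 'force': [0.108, -0.431, 0.664], 'wrist_torque': [-0.068, -0.05, -0.024], 'grip_width': 1.0}
scene [[0.424, -0.631, 0.649, 1.084], [0.906, 0.31, -0.29, -0.392], [-0.018, 0.711, 0.703, 0.661], [0.0, 0.0, 0.0, 1.0]] 0.9959767659505209
top [[0.019, 0.986, -0.165, 0.354], [-0.999, 0.013, -0.037, -0.155], [-0.034, 0.166, 0.986, 1.004], [0.0, 0.0, 0.0, 1.0]] 0.9958292643229166
```

View pics/scene0.png

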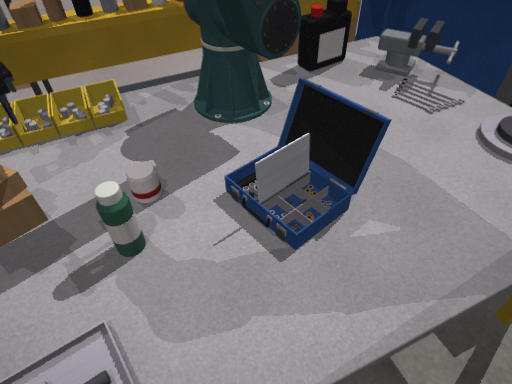

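View pics/top0.png

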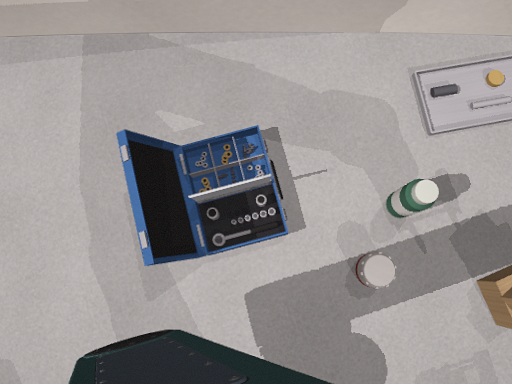

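The scene view shows the case open, with the flap upright along (258–310, 140–195) and the lid leaning back at (285–385, 85–190). In the top view the tub spans roughly (180–287, 127–260), the lid lies to its left at (118–200, 130–265), the filter is at (376, 270) and the can at (415, 195).

Run:
```python
from h import *
A=[np.load(f"{n}.npz") for n in("scene","top")]
def blue(z):
    hsv=cv2.cvtColor(z["p"],cv2.COLOR_RGB2HSV); return (hsv[...,0]>100)&(hsv[...,0]<125)&(hsv[...,1]>120)&(hsv[...,2]>40)
for n,z in zip(("scene","top"),A):
    W=z["W"]; b=blue(z)&(W[...,0]>.2)&(W[...,0]<.9)&(abs(W[...,1]+0.05)<.35)
    Q=W[b]; q=Q[(abs(Q[:,2]-.055)<.006)]
    rect=cv2.minAreaRect(q[:,:2].astype(np.float32)); print(n,len(q),rect, np.round(cv2.boxPoints(rect),3).tolist())
    print(" blue z hist",np.histogram(Q[:,2],bins=np.arange(0,.3,.02))[0], "bbox",np.round(Q.min(0),3),np.round(Q.max(0),3))
    m=(W[...,2]>.075)&(W[...,0]>.25)&(W[...,0]<.9)
    # clusters above z
    k,l,st,c=cv2.connectedComponentsWithStats(m.astype(np.uint8))
    for i in range(1,k):
        if st[i,4]>150:
            P=W[l==i]; print("  comp",st[i].tolist(),np.round(P.min(0),3),np.round(P.max(0),3),"med",np.round(np.median(P,0),3))
```

```text
scene 984 ((0.5247757434844971, -0.056693390011787415), (0.264006644487381, 0.21394023299217224), 16.017425537109375) [[0.36800000071525574, 0.009999999776482582], [0.4269999861717224, -0.19599999487400055], [0.6809999942779541, -0.12300000339746475], [0.621999979019165, 0.08299999684095383]]
 blue z hist [1015  823 1447   84   86   88   88   98  101   99  291  285    0    0] bbox [ 0.352 -0.192 -0.   ] [0.679 0.144 0.235]
  comp [239, 0, 21, 31, 331] [ 0.25  -0.056  0.331] [ 0.263 -0.004  0.407] med [ 0.253 -0.03   0.383]
  comp [254, 78, 137, 117, 7965] [ 0.352 -0.154  0.075] [0.626 0.146 0.237] med [0.512 0.072 0.149]
  comp [125, 161, 32, 23, 531] [ 0.315 -0.422  0.075] [ 0.387 -0.347  0.091] med [ 0.359 -0.386  0.088]
  comp [0, 165, 34, 52, 1098] [ 0.252 -0.704  0.075] [ 0.356 -0.633  0.142] med [ 0.317 -0.667  0.102]
  comp [94, 181, 44, 57, 1681] [ 0.479 -0.491  0.075] [ 0.536 -0.426  0.188] med [ 0.524 -0.457  0.148]
top 1354 ((0.523192286491394, -0.05507063865661621), (0.26033279299736023, 0.21100164949893951), 15.967175483703613) [[0.36899998784065247, 0.010999999940395355
[... 181 characters left out ...]
   83   89   95   80 1068    0    0] bbox [ 0.35  -0.191 -0.002] [0.677 0.147 0.238]
  comp [117, 129, 83, 137, 6462] [0.35  0.    0.075] [0.624 0.147 0.238] med [0.483 0.081 0.166]
  comp [188, 174, 83, 26, 502] [ 0.487 -0.151  0.075] [0.541 0.015 0.168] med [ 0.514 -0.069  0.137]
  comp [394, 179, 45, 36, 1192] [ 0.469 -0.484  0.075] [ 0.533 -0.424  0.19 ] med [ 0.495 -0.444  0.158]
  comp [361, 252, 36, 37, 993] [ 0.31  -0.424  0.075] [ 0.386 -0.348  0.094] med [ 0.348 -0.382  0.088]
  comp [493, 272, 19, 46, 508] [ 0.251 -0.678  0.075] [ 0.346 -0.633  0.134] med [ 0.308 -0.652  0.089]
  comp [99, 330, 235, 54, 6440] [ 0.25  -0.186  0.321] [ 0.299 -0.005  0.793] med [ 0.275 -0.097  0.662]
```

Run:
```python
from h import *
A=[np.load(f"{n}.npz") for n in("scene","top")]
th=np.radians(16.0); R=np.array([[np.cos(th),-np.sin(th),0],[np.sin(th),np.cos(th),0],[0,0,1]])
c0=np.array([.524,-.056,0])
for n,z in zip(("scene","top"),A):
    W=z["W"]; p=z["p"]; C=(W-c0)@R
    hsv=cv2.cvtColor(p,cv2.COLOR_RGB2HSV); b=(hsv[...,0]>100)&(hsv[...,0]<125)&(hsv[...,1]>120)&(hsv[...,2]>40)
    for zz in(.055,.03):
        q=C[b&(abs(C[...,2]-zz)<.005)&(abs(C[...,0])<.15)&(abs(C[...,1])<.16)]
        print(n,zz,"y hist",[(round(e*1000),int(h)) for h,e in zip(*np.histogram(q[:,1],bins=np.arange(-.125,.125,.005)))])
        print("   x range",np.round(np.percentile(q[:,0],[0,1,99,100]),4))
    # flap
    m=(C[...,2]>.065)&(abs(C[...,0])<.06)&(C[...,1]<.08)&(C[...,1]>-.11)&~b
    P=C[m]; 
    if len(P)>50:
        co=np.polyfit(P[:,2],P[:,0],1); rs=P[:,0]-np.polyval(co,P[:,2]); co=np.polyfit(P[abs(rs)<.01,2],P[abs(rs)<.01,0],1)
        print("flap n",len(P),"ang",np.pi/2-np.arctan(co[0]),"x at .044",np.polyval(co,.044),"y",np.percentile(P[:,1],[1,99]),"z max",P[:,2].max(),"resid",rs.std(), "y-dep",np.polyfit(P[:,1],P[:,0],1)[0])
    # lid interior(dark)
    m=(C[...,2]>.09)&(C[...,1]>.07)&(C[...,1]<.22)&(abs(C[...,0])<.12)&~b
    P=C[m]; Amat=np.c_[P[:,0],P[:,2],np.ones(len(P))]; s=np.linalg.lstsq(Amat,P[:,1],rcond=None)[0]
    rs=P[:,1]-Amat@s; k=abs(rs)<.005; s=np.linalg.lstsq(Amat[k],P[k,1],rcond=None)[0]
    print("lid n",len(P),s,"ang",np.pi/2+np.arctan(s[1]),"y at z=.055",s[1]*.055+s[2])
    P=C[(C[...,2]>.07)&(abs(C[...,0])<.15)&(C[...,1]>.06)&(C[...,1]<.3)]; i=P[:,2]>P[:,2].max()-.004
    print(" lid top",P[:,2].max(),P[i,:2].mean(0),"xr",np.percentile(P[:,0],[.5,99.5]),"ymax",P[:,1].max())
```

```text
scene 0.055 y hist [(-125, 0), (-120, 0), (-115, 0), (-110, 110), (-105, 127), (-100, 7), (-95, 9), (-90, 9), (-85, 9), (-80, 7), (-75, 7), (-70, 6), (-65, 9), (-60, 7), (-55, 8), (-50, 9), (-45, 8), (-40, 7), (-35, 7), (-30, 7), (-25, 9), (-20, 7), (-15, 8), (-10, 5), (-5, 7), (0, 6), (5, 8), (10, 8), (15, 8), (20, 7), (25, 7), (30, 8), (35, 7), (40, 7), (45, 8), (50, 6), (55, 6), (60, 7), (65, 4), (70, 7), (75, 53), (80, 89), (85, 42), (90, 34), (95, 44), (100, 137), (105, 10), (110, 0), (115, 0)]
   x range [-0.1315 -0.1293  0.1317  0.1325]
scene 0.03 y hist [(-125, 0), (-120, 1), (-115, 2), (-110, 102), (-105, 18), (-100, 3), (-95, 4), (-90, 6), (-85, 9), (-80, 9), (-75, 8), (-70, 7), (-65, 7), (-60, 8), (-55, 6), (-50, 9), (-45, 7), (-40, 11), (-35, 5), (-30, 10), (-25, 5), (-20, 4), (-15, 10), (-10, 6), (-5, 3), (0, 4), (5, 4), (10, 3), (15, 2), (20, 4), (25, 4), (30, 2), (35, 2), (40, 4), (45, 2), (50, 4), (55, 4), (60, 3), (65, 3), (70, 4), (75, 39), (80, 60), (85, 0), (90, 0), (95, 0), (100, 0), (105, 0), (110, 0), (115, 0)]
   x range [-0.1287 -0.128   0.1309  0.1315]
flap 
[... 1154 characters left out ...]
30, 3), (-25, 3), (-20, 2), (-15, 4), (-10, 2), (-5, 5), (0, 4), (5, 3), (10, 2), (15, 2), (20, 1), (25, 2), (30, 3), (35, 3), (40, 2), (45, 3), (50, 3), (55, 2), (60, 3), (65, 3), (70, 3), (75, 7), (80, 50), (85, 0), (90, 0), (95, 0), (100, 0), (105, 0), (110, 0), (115, 0)]
   x range [-0.1305 -0.1303  0.1272  0.1273]
flap n 537 ang 1.6570811636592306 x at .044 -0.0055399344760309124 y [-0.09391243  0.07502298] z max 0.16771189812592469 resid 0.0010769010818912712 y-dep 0.000456663617320925
lid n 4316 [0.00143179 0.4011145  0.07808559] ang 1.952263111555298 y at z=.055 0.1001468828410769
 lid top 0.2379969472226935 [0.00713801 0.16053007] xr [-0.13270869  0.13085905] ymax 0.1765127574323482
```

drive_tool(gripper=1, steps=[[0,0,-0.04,2],[0.02,-0.02,-0.07,2],[0.045,-0.05,-0.09,2],[0.07,-0.078,-0.09,2],[0.095,-0.106,-0.09,2],[0.12,-0.134,-0.09,2],[0.147,-0.162,-0.09,2],[0.174,-0.19,-0.09,2]])

```text
time: 0.77
position: [0.3236, -0.4292, 0.3015]
ee_rot: [0.99, 0.139, -0.0, -0.0]
force: [0.7, -0.1, 0.5]
grip_width: 0.447
```

```bash
cat > tf.py <<'E'
from h import *
from scipy.spatial.transform import Rotation as Ro
def rep():
    s=status.state(); th=np.radians(16); p=np.array(s["position"])-[.527,-.066,0]
    R=np.array([[np.cos(th),-np.sin(th),0],[np.sin(th),np.cos(th),0],[0,0,1]])
    X=Ro.from_quat(s["ee_rot"]).as_matrix()[:,0]
    print("t",s["time"],"TCP case",np.round(p@R,4),"tip z",round(p[2]-.022,4),"yaw",np.degrees(np.arctan2(X[1],X[0])),"F",np.round(np.array(s["force"])@R,2),"grip",s["grip_width"])
if __name__=="__main__": rep()
E
python3 tf.py
```

```text
t 0.7667 TCP case [-0.2957 -0.2931  0.3015] tip z 0.2795 yaw 16.01339848449701 F [ 0.62 -0.28  0.55] grip 0.44654510052041363
```

drive_tool(steps=[[0.025,-0.03,0,0],[0.05,-0.06,0,0],[0.075,-0.09,0,0],[0.1,-0.12,0,0],[0.125,-0.15,0,0],[0.15,-0.18,0,0],[0.175,-0.21,0,0],[0.2,-0.24,0,0]])

```text
time: 1.43
position: [0.4494, -0.1432, 0.3017]
ee_rot: [0.99, 0.139, 0.0, 0.0]
force: [-1.2, -1.3, 0.6]
grip_width: 0.006
```

```bash
python3 tf.py
```

```text
t 1.4333 TCP case [-0.0958 -0.0529  0.3017] tip z 0.2797 yaw 16.02718180898075 F [-1.53 -0.93  0.57] grip 0.005613577273567605
```

drive_tool(steps=[[0.015,-0.024,0.01,0],[0.031,-0.048,0.03,0],[0.031,-0.048,0.06,0],[0.031,-0.048,0.09,0],[0.031,-0.048,0.12,0],[0.031,-0.048,0.145,0],[0.031,-0.048,0.155,0],[0.031,-0.048,0.155,0]])

```text
time: 2.1
position: [0.4643, -0.0901, 0.1448]
ee_rot: [0.99, 0.139, -0.002, -0.001]
force: [0.1, -1.8, -0.5]
grip_width: 0.006
```

```bash
python3 tf.py
```

```text
t 2.1 TCP case [-0.0669 -0.0059  0.1448] tip z 0.1228 yaw 16.033199076925182 F [-0.43 -1.79 -0.51] grip 0.006129161749735276
```

drive_tool(steps=[[0.016,0,-0.002,0],[0.032,0,-0.004,0],[0.044,0,-0.004,0],[0.055,0,-0.004,0],[0.066,0,-0.002,0],[0.077,0,0.001,0],[0.087,0,0.006,0],[0.096,0,0.012,0]])

```text
time: 2.77
position: [0.5592, -0.0637, 0.1344]
ee_rot: [0.99, 0.14, 0.0, 0.0]
force: [-0.6, -0.9, 1.7]
grip_width: 0.006
```

```bash
python3 tf.py
```

```text
t 2.7667 TCP case [ 0.0316 -0.0066  0.1344] tip z 0.1124 yaw 16.041641118770233 F [-0.86 -0.71  1.71] grip 0.005922436835335243
```

drive_tool(steps=[[0.009,0,0.006,0],[0.017,0,0.014,0],[0.023,0,0.023,0],[0.028,0,0.033,0],[0.032,0,0.043,0],[0.034,0,0.051,0],[0.036,0,0.058,0],[0.036,0,0.063,0]])

```text
time: 3.43
position: [0.5925, -0.0539, 0.0706]
ee_rot: [0.99, 0.139, -0.0, -0.0]
force: [0.0, 0.1, -0.3]
grip_width: 0.004
```

drive_tool(steps=[[0,0,0.002,0],[0,0,0.004,0],[0,0,0.005,0],[0,0,0.005,0]])

```text
time: 3.77
position: [0.5926, -0.0541, 0.0669]
ee_rot: [0.99, 0.139, 0.0, 0.0]
force: [0.1, 0.2, -0.9]
grip_width: 0.008
```

```bash
python3 tf.py
```

```text
t 3.7667 TCP case [ 0.0664 -0.0066  0.0669] tip z 0.0449 yaw 16.029493215175624 F [ 0.13  0.21 -0.9 ] grip 0.008377695970076322
```

drive_tool(steps=[[0,0,0.002,0],[0,0,0.003,0],[0,0,0.003,0]])

```text
time: 4.02
position: [0.5927, -0.054, 0.0637]
ee_rot: [0.99, 0.139, 0.0, 0.0]
force: [-1.0, 0.5, 1.6]
grip_width: 0.006
```

Run:
```python
from tf import *
rep()
p,d,K,D,T=cam("scene"); cv2.imwrite("pics/s1.png",cv2.resize(p[70:260,200:420],None,fx=3,fy=3)[...,::-1])
```

```text
t 4.0167 TCP case [ 0.0664 -0.0066  0.0637] tip z 0.0417 yaw 16.031887008299893 F [-0.78  0.78  1.63] grip 0.005995982033294955
```

View pics/s1.png

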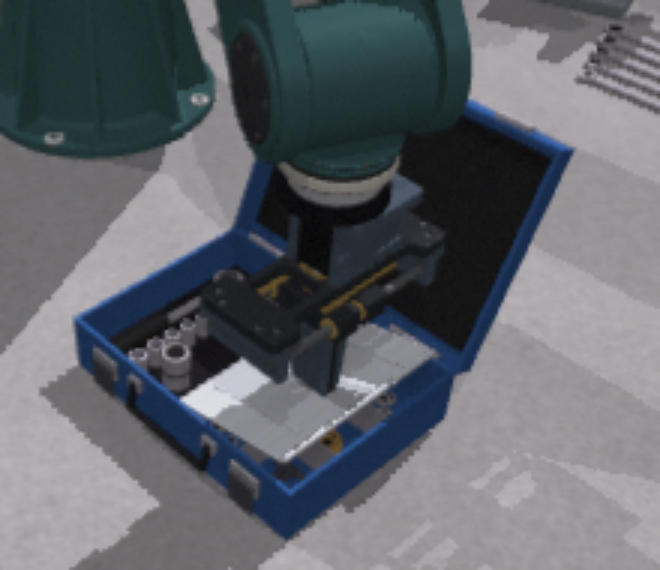

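The flap is mostly down, with the fingers on it at about (310, 370). Next I'll measure its slope.

```bash
cat >> tf.py <<'E'
def flap(n="scene"):
    p,d,K,D,T=cam(n); th=np.radians(16)
    R=np.array([[np.cos(th),-np.sin(th),0],[np.sin(th),np.cos(th),0],[0,0,1]])
    C=(cloud(d,K,D,T)-[.527,-.066,0])@R
    hsv=cv2.cvtColor(p,cv2.COLOR_RGB2HSV)
    m=(hsv[...,1]<40)&(hsv[...,2]>130)&(C[...,0]>.01)&(C[...,0]<.11)&(abs(C[...,1])<.08)&(C[...,2]>.035)&(C[...,2]<.075)
    P=C[m]; A=np.c_[P[:,0],P[:,1],np.ones(len(P))]; s=np.linalg.lstsq(A,P[:,2],rcond=None)[0]
    k=abs(P[:,2]-A@s)<.004; s=np.linalg.lstsq(A[k],P[k,2],rcond=None)[0]
    print(n,"flap n",len(P),"slope x",s[0],"y",s[1],"z hinge",s[2]-.002*s[0],"z edge",s[2]+.116*s[0])
E
python3 -c "
from tf import *
rep(); flap(); flap('top'); print(r.tip_reach)"
```

```text
t 4.0667 TCP case [ 0.0664 -0.0066  0.0638] tip z 0.0418 yaw 16.037875276466327 F [ 0.18 -0.33  0.66] grip 0.0003367646223955566
scene flap n 812 slope x 0.21413148071927313 y -0.0004986784817203188 z hinge 0.04737093640164259 z edge 0.07263845112651682
top flap n 747 slope x 0.21584307772993816 y -0.002752886315435521 z hinge 0.04727298972847576 z edge 0.07274247290060847
0.022
```

Run:
```python
from tf import *
p,d,K,D,T=cam("scene"); th=np.radians(16)
R=np.array([[np.cos(th),-np.sin(th),0],[np.sin(th),np.cos(th),0],[0,0,1]])
C=(cloud(d,K,D,T)-[.527,-.066,0])@R
for (u,v) in [(285,190),(290,192),(296,196),(300,190),(305,180),(305,190),(305,195),(305,199),(305,203),(310,195),(305,208),(295,222),(320,210),(335,190)]: print((u,v),np.round(C[v,u],3),p[v,u])
cv2.imwrite("pics/s2.png",cv2.resize(p[120:240,240:370],None,fx=6,fy=5,interpolation=cv2.INTER_CUBIC)[...,::-1])
p,*_=cam("wrist"); cv2.imwrite("pics/w2.png",p[...,::-1])
```

```text
(285, 190) [ 0.083 -0.089  0.153] [38 43 50]
(290, 192) [ 0.097 -0.088  0.157] [42 43 47]
(296, 196) [ 0.048 -0.013  0.058] [130 131 138]
(300, 190) [ 0.064 -0.018  0.093] [38 45 51]
(305, 180) [ 0.096 -0.044  0.162] [60 61 65]
(305, 190) [ 0.078 -0.018  0.103] [37 42 48]
(305, 195) [ 0.079 -0.018  0.088] [37 42 49]
(305, 199) [ 0.079 -0.016  0.073] [44 49 58]
(305, 203) [ 0.084 -0.02   0.066] [136 136 145]
(310, 195) [ 0.085 -0.007  0.084] [23 24 26]
(305, 208) [ 0.096 -0.033  0.068] [138 137 145]
(295, 222) [ 0.113 -0.084  0.074] [188 189 199]
(320, 210) [0.094 0.028 0.016] [73 70 74]
(335, 190) [0.104 0.062 0.069] [138 138 146]
```

View pics/s2.png

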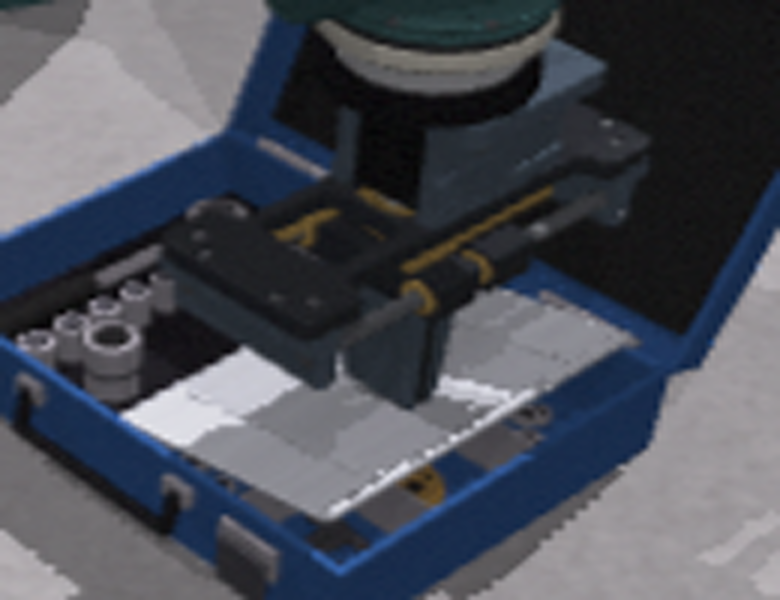

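View pics/w2.png

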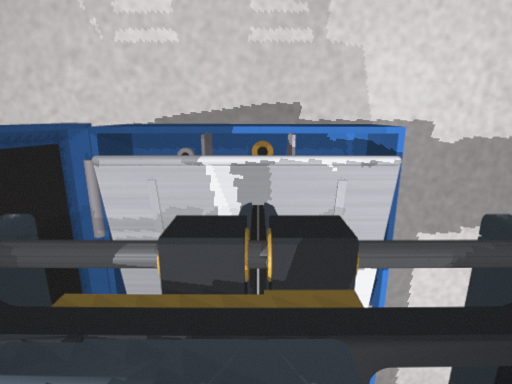

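The crops show the fingertips resting on the flap at s2 (410, 395). Depth puts the real tip at z≈0.065, about 22 mm higher than I worked out from the TCP, and the flap is still about 0.21 rad up. I'll keep pushing.

drive_tool(steps=[[0,0,0.004,0],[0.001,0,0.008,0],[0.001,0,0.011,0],[0.001,0,0.014,0],[0.001,0,0.016,0],[0.001,0,0.017,0],[0.001,0,0.017,0]])

```text
time: 4.85
position: [0.5934, -0.0537, 0.0464]
ee_rot: [0.99, 0.14, -0.0, -0.0]
force: [0.2, -0.0, -0.5]
grip_width: 0.007
```

```bash
python3 -c "
from tf import *
rep(); flap(); flap('top')"
```

```text
t 4.85 TCP case [ 0.0673 -0.0065  0.0464] tip z 0.0244 yaw 16.038500959933412 F [ 0.2  -0.09 -0.47] grip 0.00702513696044934
scene flap n 847 slope x 0.014350002322508585 y -0.0011421295447232027 z hinge 0.047009295763663445 z edge 0.04870259603771946
top flap n 688 slope x 0.011201494896769101 y -0.0022847763183383857 z hinge 0.04725285120250781 z edge 0.04857462760032656
```

drive_tool(steps=[[0,0,0.001,0],[0,0,0.002,0],[0,0,0.003,0],[0,0,0.003,0]])

```text
time: 5.28
position: [0.5939, -0.0538, 0.0449]
ee_rot: [0.99, 0.139, -0.0, -0.0]
force: [-6.8, 1.4, 19.6]
grip_width: 0.005
```

```bash
python3 -c "
from tf import *
rep(); flap(); flap('top')"
```

```text
t 5.2833 TCP case [ 0.0677 -0.0067  0.0449] tip z 0.0229 yaw 16.03627799757834 F [-6.17  3.27 19.55] grip 0.00489452470936931
scene flap n 850 slope x 0.000525225726639345 y 0.0004321844402052355 z hinge 0.04714851701536488 z edge 0.04721049365110832
top flap n 677 slope x -0.0019115446508306086 y 0.001267629787629114 z hinge 0.04740945293140274 z edge 0.04718389066260472
```

drive_tool(steps=[[0,0,-0.03,0],[0,0,-0.07,0],[0,0,-0.11,0],[0,0,-0.15,0],[0,0,-0.19,0],[0,0,-0.23,0],[0,0,-0.26,0],[-0.01,-0.02,-0.28,0]])

```text
time: 6.05
position: [0.5806, -0.0386, 0.3278]
ee_rot: [0.99, 0.139, 0.002, 0.001]
force: [0.1, -0.1, 0.1]
grip_width: 0.004
```

drive_tool(steps=[[-0.01,-0.035,-0.01,0],[-0.02,-0.07,-0.01,0],[-0.03,-0.105,-0.01,0],[-0.04,-0.14,-0.01,0],[-0.05,-0.17,-0.01,0],[-0.057,-0.2,-0.01,0],[-0.057,-0.215,-0.01,0],[-0.057,-0.215,-0.01,0]])

```text
time: 6.72
position: [0.4632, 0.1557, 0.3339]
ee_rot: [0.99, 0.141, 0.0, -0.0]
force: [0.2, -0.4, -0.3]
grip_width: 0.004
```

Run:
```python
from tf import *
rep(); flap(); 
p,d,K,D,T=cam("top"); cv2.imwrite("pics/t3.png",p[...,::-1])
```

```text
t 6.7167 TCP case [-2.000e-04  2.307e-01  3.339e-01] tip z 0.3119 yaw 16.179100344430783 F [ 0.1  -0.41 -0.31] grip 0.0036124483207006465
scene flap n 1934 slope x 0.0005487512342891713 y -0.00017697568817181403 z hinge 0.04720742399484126 z edge 0.047272176640487384
```

View pics/t3.png

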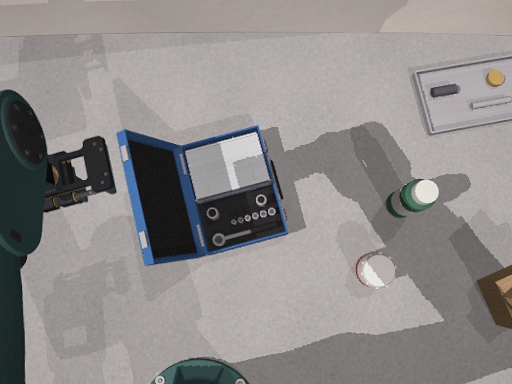

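The flap lies flat at (185–270, 133–200), the sockets are still in place, and the gripper is behind the lid at (75, 175). Next I'll go down behind the lid.

drive_tool(steps=[[0,0,0.03,0],[0,0,0.06,0],[0,0,0.09,0],[0,0,0.115,0],[0,0,0.13,0],[0,0,0.135,0],[0,0,0.135,0]])

```text
time: 7.4
position: [0.4641, 0.1527, 0.1977]
ee_rot: [0.99, 0.139, -0.001, 0.0]
force: [-0.2, 0.1, 0.2]
grip_width: 0.006
```

```bash
python3 tf.py
python3 - <<'E'
import numpy as np
# finger lower front (-y) corner path; s along lid
for a in list(range(112,-1,-8)):
    t=np.radians(a); s=.145 if a<90 else .145
    y=.095-s*np.cos(t)+.022*np.sin(t); z=.055+s*np.sin(t)+.022*np.cos(t)
    print(a,"TCP y",round(y+.0135,3),"z",round(z-.002,3))
E
```

```text
t 7.4 TCP case [-2.000e-04  2.275e-01  1.977e-01] tip z 0.1757 yaw 15.975614650296464 F [-0.15  0.11  0.21] grip 0.00626801926933149
112 TCP y 0.183 z 0.179
104 TCP y 0.165 z 0.188
96 TCP y 0.146 z 0.195
88 TCP y 0.125 z 0.199
80 TCP y 0.105 z 0.2
72 TCP y 0.085 z 0.198
64 TCP y 0.065 z 0.193
56 TCP y 0.046 z 0.186
48 TCP y 0.028 z 0.175
40 TCP y 0.012 z 0.163
32 TCP y -0.003 z 0.148
24 TCP y -0.015 z 0.132
16 TCP y -0.025 z 0.114
8 TCP y -0.032 z 0.095
0 TCP y -0.036 z 0.075
```

drive_tool(steps=[[0,0.02,0,0],[0,0.04,0,0],[0,0.05,0,0],[0,0.06,0,0],[0,0.07,0,0],[0,0.08,0,0],[0,0.09,0,0],[0,0.1,0,0]])

```text
time: 8.07
position: [0.4932, 0.0569, 0.2003]
ee_rot: [0.99, 0.139, 0.001, -0.0]
force: [-0.4, 4.4, 3.2]
grip_width: 0.001
```

```bash
python3 tf.py
```

```text
t 8.0667 TCP case [0.0014 0.1274 0.2003] tip z 0.1783 yaw 16.01795412555392 F [0.86 4.34 3.21] grip 0.001269850553249191
```

drive_tool(steps=[[0,0.01,0,0],[0,0.02,-0.001,0],[0,0.03,0,0],[0,0.04,0.001,0],[0,0.05,0.003,0],[0,0.06,0.005,0],[0,0.07,0.008,0],[0,0.08,0.012,0]])

```text
time: 8.73
position: [0.5144, -0.0205, 0.1865]
ee_rot: [0.99, 0.14, 0.0, 0.0]
force: [-0.1, 2.8, 4.3]
grip_width: 0.006
```

```bash
python3 tf.py
```

```text
t 8.7333 TCP case [0.0004 0.0473 0.1865] tip z 0.1645 yaw 16.03832869830609 F [0.7  2.67 4.27] grip 0.006357993902094819
```

drive_tool(steps=[[0,0.01,0.005,0],[0,0.019,0.011,0],[0,0.027,0.017,0],[0,0.035,0.023,0],[0,0.043,0.03,0],[0,0.05,0.038,0],[0,0.056,0.046,0],[0,0.062,0.054,0]])

```text
time: 9.4
position: [0.5313, -0.0796, 0.1318]
ee_rot: [0.99, 0.139, -0.0, 0.0]
force: [-0.3, -0.5, 2.8]
grip_width: 0.004
```

```bash
python3 tf.py
```

```text
t 9.4 TCP case [ 0.0003 -0.0142  0.1318] tip z 0.1098 yaw 16.037789737174577 F [-0.47 -0.44  2.84] grip 0.0035496096077402305
```

drive_tool(steps=[[0,0.002,0.004,0],[0,0.004,0.008,0],[0,0.006,0.012,0],[0,0.009,0.016,0],[0,0.011,0.02,0],[0,0.013,0.024,0],[0,0.015,0.028,0],[0,0.016,0.032,0]])

```text
time: 10.07
position: [0.5357, -0.0946, 0.1004]
ee_rot: [0.99, 0.14, 0.0, 0.0]
force: [-0.5, -1.3, 2.7]
grip_width: 0.005
```

drive_tool(steps=[[0,0.001,0.003,0],[0,0.002,0.006,0],[0,0.003,0.008,0],[0,0.003,0.01,0],[0,0.004,0.012,0],[0,0.004,0.014,0],[0,0.004,0.016,0],[0,0.004,0.018,0]])

```text
time: 10.73
position: [0.5369, -0.0983, 0.0827]
ee_rot: [0.99, 0.14, 0.0, 0.0]
force: [-0.4, -1.3, 1.9]
grip_width: 0.006
```

```bash
cat >> tf.py <<'E'
def lid(n):
    p,d,K,D,T=cam(n); th=np.radians(16)
    R=np.array([[np.cos(th),-np.sin(th),0],[np.sin(th),np.cos(th),0],[0,0,1]])
    C=(cloud(d,K,D,T)-[.527,-.066,0])@R
    hsv=cv2.cvtColor(p,cv2.COLOR_RGB2HSV)
    m=(hsv[...,0]>100)&(hsv[...,0]<125)&(hsv[...,1]>120)&(abs(C[...,0])<.125)&(abs(C[...,1])<.09)&(C[...,2]>.065)&(C[...,2]<.12)
    P=C[m]; A=np.c_[P[:,0],P[:,1],np.ones(len(P))]; s=np.linalg.lstsq(A,P[:,2],rcond=None)[0]
    for _ in range(3):
        k=abs(P[:,2]-A@s)<.004; s=np.linalg.lstsq(A[k],P[k,2],rcond=None)[0]
    print(n,"lid n",k.sum(),"angle",-s[1],"z y=0",s[2],"z edge",s[2]-.095*s[1])
E
python3 -c "
from tf import *
rep(); lid('scene'); lid('top')"
```

```text
t 10.7333 TCP case [ 0.0006 -0.0338  0.0827] tip z 0.0607 yaw 16.040265082411064 F [-0.7  -1.12  1.89] grip 0.005525328103093139
scene lid n 3453 angle 0.05647131252420621 z y=0 0.08259030791028496 z edge 0.08795508260008456
top lid n 1169 angle 0.050460488306964466 z y=0 0.08295987500057007 z edge 0.0877536213897317
```

drive_tool(steps=[[0,0,0.001,0],[0,0,0.002,0],[0,0,0.003,0],[0,0,0.004,0],[0,0,0.005,0],[0,0,0.006,0],[0,0,0.007,0],[0,0,0.008,0]])

```text
time: 11.5
position: [0.5369, -0.0982, 0.0748]
ee_rot: [0.99, 0.139, 0.0, 0.0]
force: [-6.6, 0.4, 25.8]
grip_width: 0.01
```

drive_tool(steps=[[0,0,0.001,0],[0,0,0.002,0],[0,0,0.002,0]])

```text
time: 11.75
position: [0.537, -0.0982, 0.0747]
ee_rot: [0.99, 0.14, -0.0, -0.0]
force: [-15.6, 1.6, 42.8]
grip_width: 0.003
```

```bash
python3 -c "
from tf import *
rep(); lid('scene'); lid('top')"
```

```text
t 11.75 TCP case [ 0.0007 -0.0337  0.0747] tip z 0.0527 yaw 16.040654251969368 F [-14.52   5.86  42.76] grip 0.0030318586968879906
scene lid n 3560 angle -0.0014793901794367403 z y=0 0.07709996740286282 z edge 0.07695942533581633
top lid n 1153 angle -0.003519091274640035 z y=0 0.07770222238844393 z edge 0.07736790871735313
```

Shut and at its stop. I'll lift off and make a final check.

drive_tool(steps=[[0,0,-0.01,0],[0,0,-0.03,0],[0,0,-0.06,0],[0,0,-0.09,0],[0,0,-0.12,0],[0,0,-0.15,0],[0,0,-0.17,0],[0,0,-0.17,0]])

```text
time: 12.52
position: [0.5385, -0.0985, 0.2469]
ee_rot: [0.99, 0.139, 0.003, 0.001]
force: [0.1, 0.1, 0.4]
grip_width: 0.003
```

Run:
```python
from tf import *
rep(); lid('scene'); lid('top')
p,d,K,D,T=cam("scene"); W=cloud(d,K,D,T)
m=(W[...,2]>.075)&(W[...,1]<-.3)&(W[...,0]>.28)&(W[...,1]>-.55)&(W[...,0]<.6); k,l,st,c=cv2.connectedComponentsWithStats(m.astype(np.uint8))
for i in range(1,k):
    if st[i,4]>150: P=W[l==i]; print(np.round(np.median(P,0),3),np.round(P.max(0),3))
cv2.imwrite("pics/s4.png",p[...,::-1])
```

```text
t 12.5167 TCP case [ 0.0021 -0.0344  0.2469] tip z 0.2249 yaw 16.037726328632388 F [0.12 0.05 0.42] grip 0.003270464701581373
scene lid n 5086 angle -0.0006017201535555433 z y=0 0.0772343838059258 z edge 0.07717722039133802
top lid n 1910 angle -0.0040546415240327455 z y=0 0.07742883588249656 z edge 0.07704364493771346
[ 0.359 -0.386  0.088] [ 0.387 -0.348  0.092]
[ 0.524 -0.457  0.148] [ 0.537 -0.426  0.189]
```

View pics/s4.png

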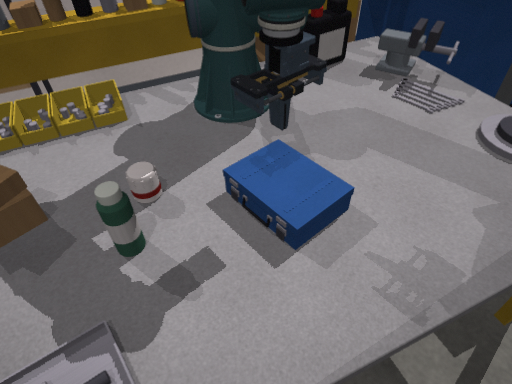

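The case is shut at (288, 190), the gripper is clear above it, and the filter and can stand where they were.

```bash
python3 -c "
from station import r; print(r.hand_in())"
```

```text
the job is handed in; nothing more can be done
None
```

The case is closed and the job is handed in at about 12.6 s of the 48 s allowed. With the closed fingers I pushed the flap down flat first, then swung the lid over and pressed it shut slowly, at about 1 mm per step near the end.

**Last checks:**
- **Flap:** it measured within 0.002 rad of flat, with its top face at 47 mm. It was still flat after the fingers lifted off, before the lid came over it.
- **Lid:** it measured 0 to -0.004 rad from shut, with its top at 77 mm. This was after the robot had moved clear.
- **Filter and can:** their measured positions did not change.
- **Sockets:** they were standing in place when last seen, just before the lid closed. I could not check them after that.
- **Force:** the highest reading after a move was about 45 N at the wrist, from the fingertips pressing the lid against its stop. The limit is 120 N.

**Disagreement:** the fingertips made contact about 22–24 mm higher than the pose reading and the stated 22 mm tip reach predicted. The first push therefore left the flap about 0.21 rad up. Depth images showed this, so I pushed on to the stop and used the corrected height for the lid.

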